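Pop the rice cooker's sprung lid and catch it ajar

TASK

Let the steam out of the rice cooker: press its lid catch down with one finger while the other finger stands just above the lid, so that the sprung lid is caught the moment it pops up and never flies open. Then take the finger off the catch but keep the other on the lid, and finish still holding the lid down to an opening of about two to four centimetres at its front edge. Only press and hold back with the fingers: do not lift, tip or shove the cooker, and leave the things round it alone.

Things in the scene. Friction and masses are not known exactly. Their poses are not given: they have to be found in the camera images.
- rice_cooker: small white rice cooker, round, 187 mm across and 148 mm high with its lid shut, 2.3 kg in all, standing loose on the worktop. Origin: centre of its underside; z up; -x is its front, where the catch is (within 0.35 rad of facing the robot); +x is its back, with the lid hinge. A white housing (x -123 to -87 mm, y +-36 mm, up to z = 118 mm) carries the catch.
- lid (a joint): angle of the lid in rad: 0 shut, grows as its front rises, 1.35 wide open. The hinge line runs along the cooker's y at x = +104 mm, z = 122 mm. A spring (about 0.5 N m) throws the shut lid wide open in about 0.5 s when the catch is pressed; it needs 3 to 5 N on the lid to hold it back, and it follows a finger that is raised. 0.1 rad opens the front edge by 20 mm.
- lid_front (a point): front edge of the lid (nearest the catch), at x = -93 mm, z = 134 mm in the cooker's frame when shut
- lid_top (a point): middle of the lid's top: slightly domed, white, 187 mm across, at z = 147.5 mm when shut; 144 mm high at 20 mm inside the edge next to the catch. A black steam vent (34 mm across, 3 mm proud) stands 38 mm behind the middle. Its frame turns with the lid.
- catch (a joint): press angle of the lid catch in rad, a short rocker: 0 up, 0.24 fully pressed (the middle of its pad is then 7 mm lower and 2 mm farther forward). The lid is let go at about 0.17 (5 mm). Springs back up by itself; needs about 3 to 6 N on the pad. If it is let up while the front edge of the lid has risen less than about 10 mm, it may hook the lid again.
- catch_top (a point): middle of the top of the lid catch, a black ribbed pad 30 mm (front to back) by 56 mm (across) in front of the lid, pressed down: at x = -112 mm, z = 133 mm in the cooker's frame when up, so about 15 mm lower than the middle of the lid. There is a 3 mm gap between pad and lid.
- tumbler: clear drinking glass 81 mm across, 92 mm high, to the right of the cooker; leave alone. Origin: centre of its underside
- teaspoon: steel teaspoon 132 mm long, lying to the left of the cooker; leave alone
- rice_jar: glass jar of rice with a grey lid, 90 mm across, 144 mm high, right; leave alone
- wooden_spoon: wooden spoon 316 mm long, lying near the front edge, right; leave alone

How it is judged:
On the way:
1. the catch is pressed down by a finger and the lid, sprung free, is caught against a finger (value of joint catch above 0.13 rad and contact force between the fingers and catch above 0.5 N and contact force between the fingers and lid above 0.5 N and value of joint lid above 0.012 rad), for 0.05 s.
At the end, for the whole second after the job is handed in: the lid stands 0.07 to 0.26 rad open (14 to 51 mm at its front edge), still, held down against its spring by a finger; the catch is up again with no finger on it; the cooker stands upright within 30 mm of where it was (value of joint lid between 0.07 and 0.26 rad and velocity of joint lid between -0.1 and 0.1 rad/s and contact force between the fingers and lid above 0.7 N and value of joint catch below 0.06 rad and contact force between the fingers and catch below 0.3 N and angle between rice_cooker's own z axis and vertical below 0.05 rad and distance of rice_cooker from where it was at the start of the episode below 0.03 m); the arm keeps its last pose, push and grip.
It fails at once if the lid got away (front edge more than about 80 mm up) (value of joint lid above 0.42 rad).
It fails at once if the cooker was lifted, tipped or shoved (distance of rice_cooker from where it was at the start of the episode above 0.03 m or angle between rice_cooker's own z axis and vertical above 0.1 rad).
It fails at once if a bystander was moved (distance of any of tumbler, teaspoon, rice_jar, wooden_spoon from where it was at the start of the episode above 0.03 m).
It also fails if it takes over 32 s, if anything falls off the work surface, if the arm or the gripper's body presses on something with over 40 N, if the wrist force passes 120 N, or if a joint passes its speed limit or range.

ROBOT

A 6-joint arm with a two-finger parallel gripper is mounted at the origin on a cart in front of the work surface, level with it; the furniture and walls round the work are solid. World frame = base frame: x ahead of the robot, y to its left, z up, the work surface at z = 0. Lengths are in m, angles in rad, forces in N, time in s.
With the tool pointing down it reaches from about 0.3 to 0.95 m from the base axis. Payload 3.1 kg.
Tool frame: the origin (TCP) lies at the very end of the fingers, on their centre line; the grasp point (between the pads) lies 19 mm behind it; z points along the fingers, y is the line along which they close (so a half turn about z gives the same grasp; the last joint's range is limited). The gripper opens to 85 mm and grips with 20 to 120 N. Pads are 22 mm wide; open, the fingers measure 114 mm over their backs; the gripper's body (76 mm by 85 mm) begins 54 mm behind the grasp point. The pads swing forward as they close: fully open they stand 13 mm farther back than shut.
Start: joints at [1.223, 0.308, 1.634, -0, 1.2, -0.07], TCP at [0.171, 0.601, 0.231] pointing down, gripper open.
Joint ranges: [-3.06, 3.06], [-0.79, 1.96], [0.05, 2.63], [-1.19, 4.34], [0.05, 2.64], [-2.94, 2.94]. Speed limits (rad/s): [2.79, 2.79, 3.14, 3.14, 3.14, 3.14].

INTERFACE

Orientations are given as a 3x3 rotation matrix whose columns are the frame's x, y, z axes.
In Python, from bench import * gives the robot as it stands.
- The arm moves only by the tool jog_arm, never from a script. Its argument "series" is a list of rows, each a list of 3 entries, a list of its own where there are three numbers: the turn, a rotation vector about the tool's x, y, z in degrees, then the shift along the tool's x, y, z in m, then the opening, from -1 (shut) to 1 (fully open). A call has 1 to 10 rows; each row is the pose to reach, as a shift and turn from the pose commanded when the call began, along the tool's axes at that moment; what a row does not reach only later rows make up. A row lasts 1/10 s, in which the tool goes at most 50 mm and 8.59 degrees, less where a joint would pass 70% of its speed; a pose out of reach is approached as far as the arm can. A call with a gripper value outside its range is refused whole. The fingers move at their own pace and stop on an object; the grip force is fixed at half the most. Time passes only in rows, so rows that repeat a pose let the fingers close. It gives the time, the measured TCP pose, the force, the opening and the grip force at its end, in the units of the state.
- read_state(): the state, without advancing time (a new reading comes with each control period).
- get_image(name): name is "scene" or "top" or "wrist"; returns a dict with "pixels" (420x560x3 uint8, red, green, blue), "K" (3x3 intrinsics, pixels), "dist" ([k1, k2, p1, p2, k3] as OpenCV has them; the pictures are not rectified), "cam_to_world" (4x4, takes a point from camera to world coordinates); the wrist camera has in their place "hand_eye" (4x4, takes a point from camera to tool coordinates, whose origin is the TCP and whose axes are the flange's). Camera axes: x right, y up, looking along -z (the intrinsics and any distortion apply to the point x, -y, -z); pixel columns grow to the right and rows downward; lengths in m; the calibration is good to about 2 mm. A picture is of the moment at which its call begins: read the wrist's pose just before it. There is no depth.
- sign_off(): hands the job in; it is judged then, once.
The state is a dict: "time": time; "q": joint angles; "joint_velocities": joint speeds; "tau": joint torques, N m; "position": TCP position; "eef_rot": TCP orientation; "contact_force": force on the tool from outside, world axes, zero at the start; "ft_torque": the same for the moment, N m; "width": finger opening in m; "finger_force": force on a finger pad.
Only numpy, scipy, OpenCV 4.12 (cv2) and the standard library are available. Lean on these libraries where they do the work, as an engineer would, in place of code of your own. Each camera call takes 0.05 s, during which the arm holds its last target. There are 200 camera calls.

## Working session

There is one attempt and no reset: what is moved stays moved. The work goes in short steps, Python scripts to look and compute and a tool call to move; the robot and the scene stay as the last step left them, time stands still between calls to the robot, and variables do not carry over. Pictures are saved under pics/ and viewed, at most 10 in all, crops included, and the job is handed in when it is done.

Besides the shell and the picture viewer there is one more tool, called after ">>>" in YAML: its name, and indented under it one key for each argument. jog_arm: Moves the arm, as the interface text tells. Its arguments: {"type":"object","properties":{"series":{"type":"array"}},"required":["series"]}

```bash
mkdir -p pics; ls; python3 - <<'E'
from bench import *
import cv2,numpy as np
s=read_state();print(s)
for n in("scene","top"):
    d=get_image(n);np.savez(f"{n}.npz",**d);cv2.imwrite(f"pics/{n}0.png",d["pixels"][:,:,::-1]);print(n,d["K"],d["dist"],d["cam_to_world"])
E
```

```text
pics
{'time': 0.0, 'q': array([ 1.22327632e+00,  3.09014853e-01,  1.63522898e+00,  2.68188237e-05,
        1.19972764e+00, -6.96668247e-02]), 'joint_velocities': array([-0.00024523, -0.00069168, -0.00237546, -0.0006076 , -0.00100624,
        0.00152355]), 'tau': array([-4.75932593e-04, -4.15247011e+01, -2.76662332e+01,  1.06023776e-05,
        1.02246803e-02,  9.90467335e-07]), 'position': array([0.17113984, 0.60022549, 0.23002077]), 'eef_rot': array([[-9.61643754e-01,  2.74300192e-01, -8.33646591e-04],
       [ 2.74301392e-01,  9.61641192e-01, -2.22810070e-03],
       [ 1.90500452e-04, -2.37130954e-03, -9.99997170e-01]]), 'contact_force': array([ 0.30844482, -1.17758816,  0.22013907]), 'ft_torque': array([-0.00504205, -0.05753779, -0.00839253]), 'finger_force': 0.0, 'width': 0.08517687348913139}
scene [[439.65051614   0.         278.38829356]
 [  0.         439.65051614 212.01982206]
 [  0.           0.           1.        ]] [-0.10436459  0.          0.          0.          0.        ] [[ 0.88537614  0.33419756 -0.32314251  0.20375415]
 [-0.46474279  0.61971383 -0.63243096 -0.8196862 ]
 [-0.011101    0.71011743  0.70399574  0.88613638]
 [ 0.          0.          0.          1.        ]]
top [[516.25412764   0.         280.28224751]
 [  0.         516.25412764 211.52239926]
 [  0.           0.           1.        ]] [-0.07633709  0.          0.          0.          0.        ] [[ 1.31535266e-03  9.81213653e-01 -1.92919768e-01  2.70159982e-01]
 [-9.99907960e-01 -1.31454995e-03 -1.35034682e-02 -1.43881402e-01]
 [-1.35033901e-02  1.92919773e-01  9.81121613e-01  1.48100474e+00]
 [ 0.00000000e+00  0.00000000e+00  0.00000000e+00  1.00000000e+00]]
```

View pics/scene0.png

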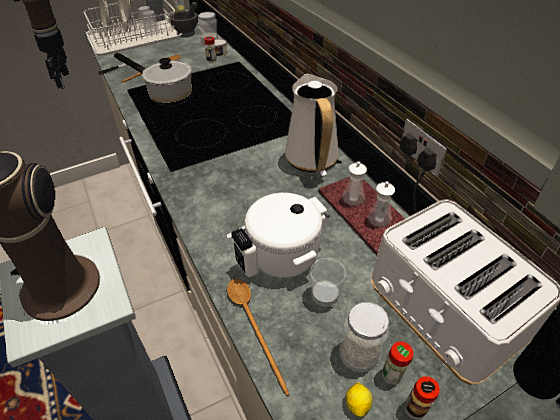

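View pics/top0.png

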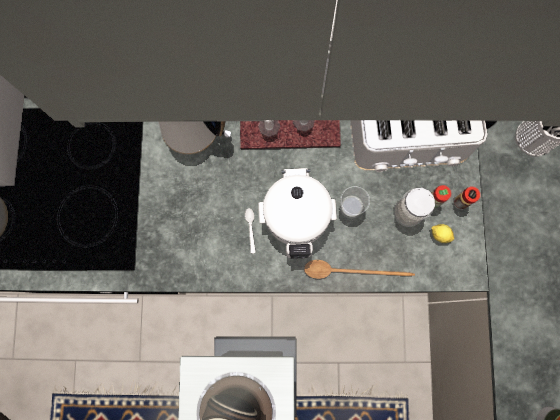

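The scene view shows the cooker with its catch at about (243,237) and its vent at (297,209). In the top view the lid centre is near (297,209), the black catch pad near (299,250) and the vent near (297,192). The tumbler is to the right at (352,205) and the spoon to the left at (250,230).

```bash
cat > h.py <<'E'
import numpy as np,cv2
def ray(d,uv):
    p=cv2.undistortPoints(np.array([[uv]],float),d["K"],d["dist"])[0,0]
    T=d["cam_to_world"];return T[:3,3],T[:3,:3]@np.array([p[0],-p[1],-1])
def onz(d,uv,z):
    o,v=ray(d,uv);return o+v*(z-o[2])/v[2]
def blobs(d,box,thr=60,amin=30):
    x0,y0,x1,y1=box;g=d["pixels"][y0:y1,x0:x1].max(2)
    n,l,st,c=cv2.connectedComponentsWithStats((g<thr).astype(np.uint8))
    return [(st[i].tolist(),c[i]+[x0,y0],cv2.minAreaRect(np.argwhere(l==i)[:,::-1].astype(np.float32))) for i in range(1,n) if st[i,4]>amin]
E
python3 - <<'E'
from h import *
T=dict(np.load("top.npz"));S=dict(np.load("scene.npz"))
for b in blobs(T,(275,178,322,262)):
    print("top",b,onz(T,b[1],.133),onz(T,b[1],.148))
for b in blobs(S,(225,190,325,275)):
    print("scn",b,onz(S,b[1],.133),onz(S,b[1],.148))
im=T["pixels"].astype(int)
m=(im.min(2)>185)[165:250,250:350].astype(np.uint8)
k=cv2.morphologyEx(m,cv2.MORPH_OPEN,cv2.getStructuringElement(cv2.MORPH_ELLIPSE,(25,25)))
c=max(cv2.findContours(k,0,1)[0],key=cv2.contourArea)
(cx,cy),r=cv2.minEnclosingCircle(c);print(cx+250,cy+165,r,onz(T,(cx+250,cy+165),.135))
a=cv2.resize(T["pixels"][160:270,230:380,::-1],None,fx=5,fy=5,interpolation=2);cv2.imwrite("pics/a.png",a)
E
```

```text
top ([16, 9, 12, 12, 52], array([296.65384615, 193.09615385]), ((21.650001525878906, 14.44999885559082), (10.75174331665039, 10.435516357421875), 71.56504821777344)) [ 0.58547985 -0.16913356  0.133     ] [ 0.58197111 -0.16885256  0.148     ]
top ([14, 67, 21, 14, 108], array([296.76851852, 252.99074074]), ((24.0, 73.5), (20.0, 13.0), 0.0)) [ 0.42442158 -0.16867755  0.133     ] [ 0.42270502 -0.16840163  0.148     ]
scn ([65, 14, 14, 10, 85], array([296.43529412, 208.71764706]), ((71.50000762939453, 18.5), (12.649109840393066, 8.854375839233398), 18.434947967529297)) [ 0.59372854 -0.15392807  0.133     ] [ 0.58596153 -0.16718778  0.148     ]
scn ([7, 39, 21, 46, 405], array([240.7382716 , 246.20246914]), ((18.812162399291992, 60.977027893066406), (45.54107666015625, 18.975446701049805), 81.02737426757812)) [ 0.42343426 -0.19992659  0.133     ] [ 0.41905896 -0.21227016  0.148     ]
scn ([1, 79, 16, 6, 48], array([233.9375    , 271.89583333]), ((8.5, 81.5), (5.0, 15.0), 90.0)) [ 0.38048964 -0.25954074  0.133     ] [ 0.37696965 -0.270697    0.148     ]
298.5 207.5 36.66752243041992 [ 0.54566884 -0.17381391  0.135     ]
```

View pics/a.png

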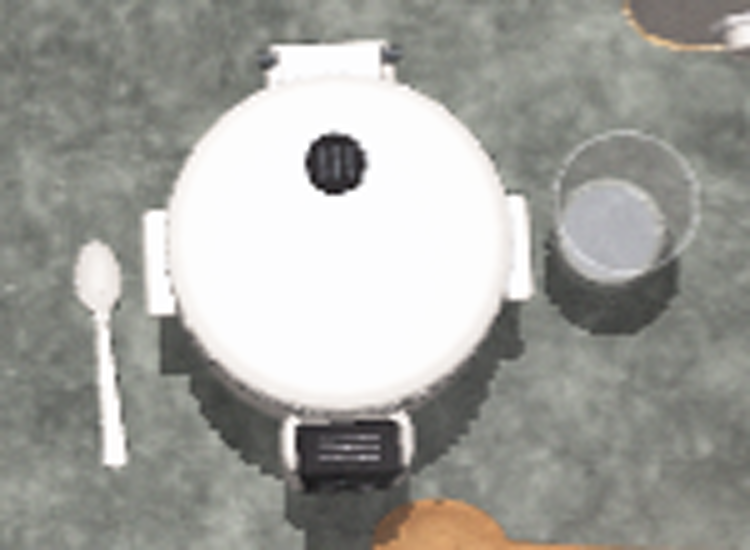

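The crop shows the pad's top spanning about (296–400, 422–479), which puts its centre at full-image pixel (299.6,250). The vent is at (297.2,192.6).

```bash
python3 - <<'E'
from h import *
T=dict(np.load("top.npz"));S=dict(np.load("scene.npz"))
p=onz(T,(299.6,250),.133);v=onz(T,(297.2,192.6),.150);l=onz(T,(298.2,209),.135)
print(p,v,np.linalg.norm((v-p)[:2]),l,"yaw",np.arctan2(v[1]-p[1],v[0]-p[0]))
print("scene vent",onz(S,(296.4,208.7),.150))
a=cv2.resize(S["pixels"][185:280,220:335,::-1],None,fx=6,fy=6,interpolation=2);cv2.imwrite("pics/b.png",a)
E
```

```text
[ 0.43229463 -0.17613838  0.133     ] [ 0.58284863 -0.17026674  0.15      ] 0.1506684588142492 [ 0.54159893 -0.17299389  0.135     ] yaw 0.03898046596704039
scene vent [ 0.58488121 -0.16886288  0.15      ]
```

View pics/b.png

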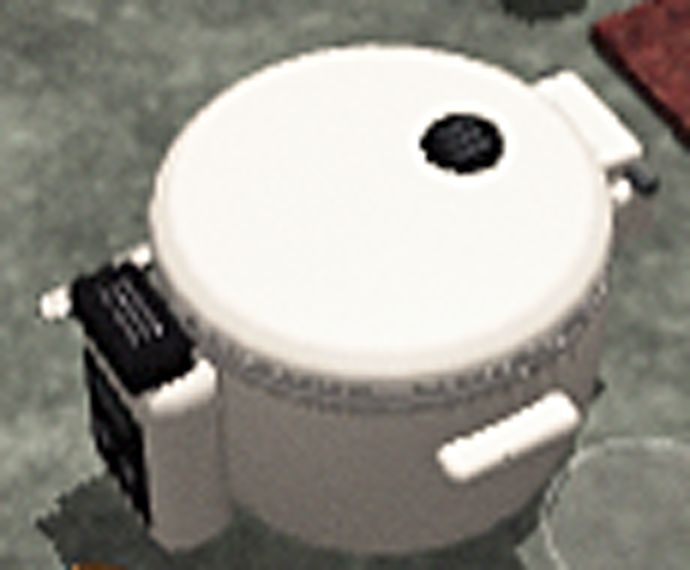

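```bash
cat >> h.py <<'E'
from scipy.spatial.transform import Rotation as R
O=np.array([.545,-.1715,0]);YAW=.039
u=np.array([np.cos(YAW),np.sin(YAW),0]);left=np.array([-u[1],u[0],0]);k=np.array([0,0,1.])
def rot(deg):
    t=np.radians(deg);return np.c_[left,u*np.cos(t)+k*np.sin(t),u*np.sin(t)-k*np.cos(t)]
OFF={"catch":np.array([0,-.057,-.013]),"lid":np.array([0,.0425,-.013])}
def tcp(which,x,z,deg):
    return O+u*x+k*z-rot(deg)@OFF[which]
def rel(s,p,Rt):
    A=s["eef_rot"];return np.round(np.degrees(R.from_matrix(A.T@Rt).as_rotvec()),2),np.round(A.T@(p-s["position"]),4)
def show(s):
    A=s["eef_rot"]
    for n,o in OFF.items():
        w=s["position"]+A@o-O;print(n,"cooker xyz mm",np.round(1000*np.array([w@u,w@left,w[2]]),1))
    print("tilt",np.degrees(np.arcsin(A[2,1])),"F",np.round(s["contact_force"],2),"M",np.round(s["ft_torque"],2),"w",s["width"],"t",s["time"])
E
python3 - <<'E'
from h import *
from bench import *
s=read_state();show(s)
for z in(.19,):
  print(rel(s,tcp("catch",-.116,z,0),rot(0)),tcp("catch",-.116,z,0))
E
```

```text
catch cooker xyz mm [-361.2  731.7  243.3]
lid cooker xyz mm [-330.2  826.2  243.1]
tilt -0.12063664563230071 F [-0.65 -0.45 -0.11] M [-0.02 -0.02 -0.01] w 0.08545109300530586 t 0.1
(array([-1.100e-01,  7.000e-02,  7.185e+01]), array([-0.5151, -0.658 ,  0.0545])) [ 0.48604486 -0.17380042  0.177     ]
```

>>> jog_arm:
  series:
    - [[0, 0, 40], [-0.26, -0.33, -0.01], 1]
    - [[0, 0, 40], [-0.26, -0.33, -0.01], 1]
    - [[0, 0, 40], [-0.26, -0.33, -0.01], 1]
    - [[0, 0, 40], [-0.26, -0.33, -0.01], 1]
    - [[0, 0, 40], [-0.26, -0.33, -0.01], 1]
    - [[0, 0, 71.85], [-0.515, -0.658, 0], 1]
    - [[0, 0, 71.85], [-0.515, -0.658, 0], 1]
    - [[0, 0, 71.85], [-0.515, -0.658, 0], 1]
    - [[0, 0, 71.85], [-0.515, -0.658, 0], 1]
    - [[0, 0, 71.85], [-0.515, -0.658, 0], 1]

```text
time: 1.1
position: [0.3602, 0.1362, 0.2346]
eef_rot: [[-0.038, 0.999, 0.001], [0.999, 0.038, 0.0], [0.0, 0.001, -1.0]]
contact_force: [1.5, 0.8, -0.5]
width: 0.0853
finger_force: 0.0
```

```bash
python3 - <<'E'
from h import *
from bench import *
s=read_state();show(s);print(s["q"],s["position"])
print(rel(s,tcp("catch",-.116,.165,15),rot(15)))
E
```

```text
catch cooker xyz mm [-229.7  314.8  247.6]
lid cooker xyz mm [-130.2  314.6  247.6]
tilt 0.03039980064459112 F [ 1.46  0.75 -0.48] M [ 0.02 -0.07  0.05] w 0.08532175075303525 t 1.1
[ 2.48355846e-01 -1.87036591e-01  2.15203372e+00  4.19351350e-05
  1.17604467e+00  2.10658081e-01] [0.3602113  0.13623604 0.23459127]
(array([-14.97,   0.  ,  -0.08]), array([-0.3146,  0.1155,  0.0674]))
```

>>> jog_arm:
  series:
    - [[-15, 0, 0], [-0.315, 0.115, 0.02], 1]
    - [[-15, 0, 0], [-0.315, 0.115, 0.02], 1]
    - [[-15, 0, 0], [-0.315, 0.115, 0.02], 1]
    - [[-15, 0, 0], [-0.315, 0.115, 0.02], 1]
    - [[-15, 0, 0], [-0.315, 0.115, 0.02], 1]
    - [[-15, 0, 0], [-0.315, 0.115, 0.02], 1]
    - [[-15, 0, 0], [-0.315, 0.115, 0.02], 1]
    - [[-15, 0, 0], [-0.315, 0.115, 0.045], 1]
    - [[-15, 0, 0], [-0.315, 0.115, 0.0675], 1]
    - [[-15, 0, 0], [-0.315, 0.115, 0.0675], 1]

```text
time: 2.1
position: [0.484, -0.1709, 0.163]
eef_rot: [[-0.038, 0.967, 0.251], [0.999, 0.036, 0.014], [0.005, 0.251, -0.968]]
contact_force: [-0.7, 0.6, 1.1]
width: 0.0854
finger_force: 0.0
```

```bash
python3 - <<'E'
from h import *
from bench import *
s=read_state();show(s)
for n in("scene","wrist"):
    d=get_image(n);np.savez(f"{n}1.npz",**d)
    i=d["pixels"][:,:,::-1]
    if n=="scene": i=cv2.resize(i[150:290,200:360],None,fx=4,fy=4,interpolation=2)
    cv2.imwrite(f"pics/{n}1.png",i)
E
```

```text
catch cooker xyz mm [-119.3    3.1  161.3]
lid cooker xyz mm [-23.    2.9 186.3]
tilt 14.542519956134818 F [-0.68  0.56  1.11] M [ 0.01  0.16 -0.01] w 0.0854135293691483 t 2.1
```

View pics/scene1.png

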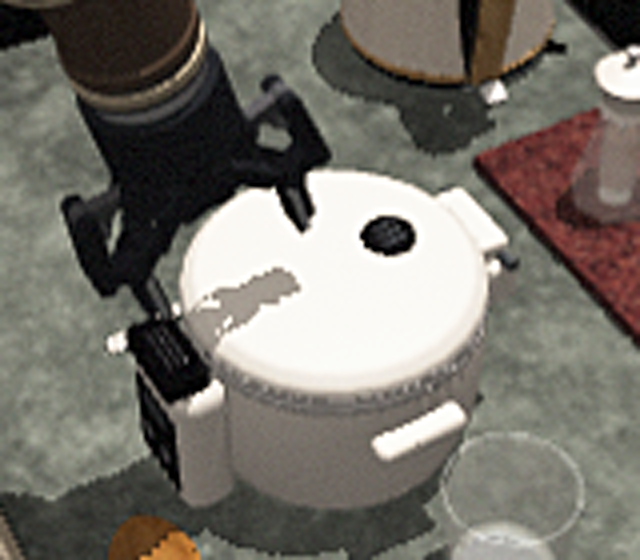

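View pics/wrist1.png

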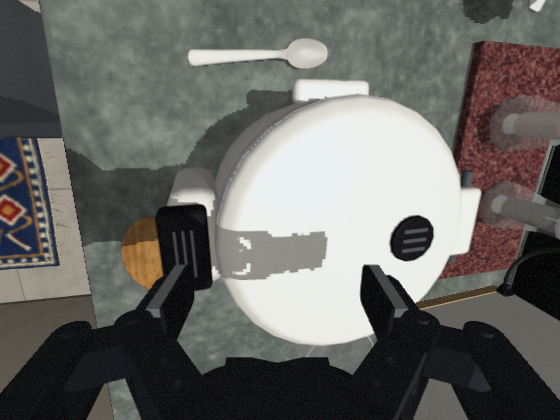

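The scene crop shows the lid fingertip at (307,230), above the lid and in front of the vent. The catch fingertip, at about (158,312), is over the pad. In the wrist view the two tips are near (180,268) and (373,268), and the pad is at (185,247).

```bash
python3 - <<'E'
from h import *
from bench import *
s=read_state();show(s)
S=dict(np.load("scene1.npz"));W=dict(np.load("wrist1.npz"))
o,v=ray(S,(200+307/4,150+230/4));
for yl in(-.008,.003):
    t=(yl-(o-O)@left)/(v@left);w=o+t*v-O;print("lid tip by scene",w@u,yl,w[2])
def proj(d,M,P):
    c=(np.linalg.inv(M)@np.append(P,1))[:3];return cv2.projectPoints(np.array([[c[0],-c[1],-c[2]]]),np.zeros(3),np.zeros(3),d["K"],d["dist"])[0].ravel().round(1)
A=s["eef_rot"]
for y in(-.057,-.0425,.0425,.057):
  for x in(-.011,.011):
    P=np.array([x,y,-.013]);print(x,y,"wrist",proj(W,W["hand_eye"],P),"scene",proj(S,S["cam_to_world"],s["position"]+A@P))
# pad centre in wrist
T=np.eye(4);T[:3,:3]=A;T[:3,3]=s["position"]
W["cam_to_world"]=T@W["hand_eye"]
for uv,z in(((185,247),.133),((411,239),.150)):
    w=onz(W,uv,z)-O;print("wrist cooker xy",w@u,w@left)
E
```

```text
catch cooker xyz mm [-116.6    2.   164.6]
lid cooker xyz mm [-20.4   1.9 190.2]
tilt 14.915896305549522 F [ 0.7  -0.43 -1.11] M [0.02 0.07 0.1 ] w 0.08545849616886646 t 2.2
lid tip by scene -0.018836126607296454 -0.008 0.19065267554964072
lid tip by scene -0.012735030517256675 0.003 0.17843928781043616
-0.011 -0.057 wrist [166.2 299.4] scene [239.2 231.7]
0.011 -0.057 wrist [160.9 261.5] scene [234.9 225.5]
-0.011 -0.0425 wrist [194.2 299.5] scene [244.7 228.2]
0.011 -0.0425 wrist [190.2 261.5] scene [240.3 222.1]
-0.011 0.0425 wrist [358.2 299.7] scene [276.4 208.2]
0.011 0.0425 wrist [362.1 261.7] scene [271.6 202.4]
-0.011 0.057 wrist [386.1 299.7] scene [281.7 204.8]
0.011 0.057 wrist [391.4 261.7] scene [276.9 199.1]
wrist cooker xy -0.10688309177752865 0.005132706889205812
wrist cooker xy 0.04204354393373444 0.0008466344374590198
```

>>> jog_arm:
  series:
    - [[0, 0, 0], [-0.001, 0, 0.007], 1]
    - [[0, 0, 0], [-0.002, -0.001, 0.014], 1]
    - [[0, 0, 0], [-0.002, -0.004, 0.02], 1]
    - [[0, 0, 0], [-0.002, -0.006, 0.026], 1]
    - [[0, 0, 0], [-0.002, -0.006, 0.026], 1]
    - [[0, 0, 0], [-0.002, -0.006, 0.026], 1]

```text
time: 2.8
position: [0.4882, -0.174, 0.1402]
eef_rot: [[-0.039, 0.965, 0.258], [0.999, 0.038, 0.01], [0.0, 0.258, -0.966]]
contact_force: [0.0, 0.1, 0.1]
width: 0.0856
finger_force: 0.0
```

```bash
python3 - <<'E'
from h import *
from bench import *
s=read_state();show(s)
for n in("scene","wrist"):
    d=get_image(n)
    i=d["pixels"][:,:,::-1]
    i=cv2.resize(i[190:260,220:320] if n=="scene" else i[180:320,120:440],None,fx=4 if n=="scene" else 1.25,fy=4 if n=="scene" else 2,interpolation=2)
    np.save(n,i)
a,b=np.load("scene.npy"),np.load("wrist.npy");cv2.imwrite("pics/c.png",np.vstack([a,b[:, :400]]))
E
```

```text
catch cooker xyz mm [-115.3   -0.3  138.1]
lid cooker xyz mm [-19.1  -0.3 163.8]
tilt 14.974927614517076 F [0.03 0.09 0.12] M [-0.04  0.11  0.01] w 0.08561931338739429 t 2.8
```

View pics/c.png

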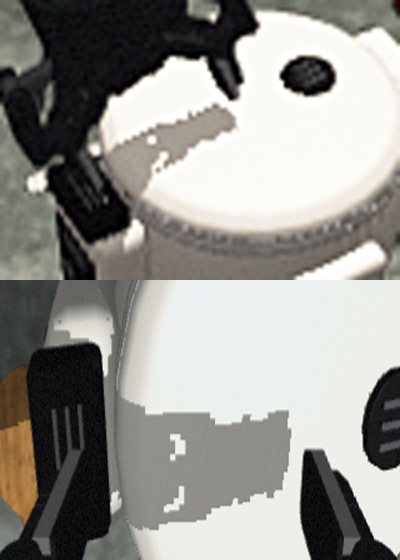

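Both tips are clear. The catch finger is over the pad and the lid finger is roughly 15 mm above the lid.

>>> jog_arm:
  series:
    - [[0, 0, 0], [0, -0.001, 0.003], 1]
    - [[0, 0, 0], [0, -0.0015, 0.005], 1]
    - [[0, 0, 0], [0, -0.002, 0.007], 1]
    - [[0, 0, 0], [0, -0.002, 0.0075], 1]
    - [[0, 0, 0], [0, -0.002, 0.0075], 1]
    - [[0, 0, 0], [0, -0.002, 0.0075], 1]

```text
time: 3.5
position: [0.4883, -0.1741, 0.1329]
eef_rot: [[-0.039, 0.965, 0.258], [0.999, 0.038, 0.01], [-0.0, 0.259, -0.966]]
contact_force: [-0.9, -0.0, 2.3]
width: 0.0854
finger_force: 1.1
```

```bash
python3 - <<'E'
from h import *
from bench import *
show(read_state())
E
```

```text
catch cooker xyz mm [-115.1   -0.4  130.7]
lid cooker xyz mm [-19.   -0.4 156.4]
tilt 14.988260986606658 F [-0.88 -0.05  2.25] M [-0.    0.3   0.05] w 0.08543249047626297 t 3.5
```

>>> jog_arm:
  series:
    - [[0, 0, 0], [0, -0.0006, 0.002], 1]
    - [[0, 0, 0], [0, -0.001, 0.0035], 1]
    - [[0, 0, 0], [0, -0.0013, 0.005], 1]
    - [[0, 0, 0], [0, -0.0013, 0.005], 1]
    - [[0, 0, 0], [0, -0.0013, 0.005], 1]
    - [[0, 0, 0], [0, -0.0013, 0.005], 1]

```text
time: 4.1
position: [0.4876, -0.1741, 0.1279]
eef_rot: [[-0.04, 0.966, 0.257], [0.999, 0.038, 0.01], [0.0, 0.257, -0.966]]
contact_force: [-7.3, -0.0, 10.0]
width: 0.0855
finger_force: 5.1
```

```bash
python3 - <<'E'
from h import *
from bench import *
s=read_state();show(s)
c=s["position"]+s["eef_rot"]@OFF["catch"]-O
# pivot about catch tip to more tilt
for d in(17,19,20):print(d,rel(s,tcp("catch",c@u,c[2],d),rot(d)))
E
```

```text
catch cooker xyz mm [-115.8   -0.4  125.8]
lid cooker xyz mm [-19.7  -0.3 151.4]
tilt 14.90430154173022 F [-7.32 -0.01  9.99] M [-0.04  0.91  0.02] w 0.08547413479991492 t 4.1
17 (array([-2.1 , -0.02,  0.05]), array([ 0.0004,  0.0004, -0.0021]))
19 (array([-4.1 , -0.03,  0.04]), array([ 0.0004,  0.0008, -0.0041]))
20 (array([-5.1 , -0.03,  0.04]), array([ 0.0004,  0.0009, -0.0051]))
```

```bash
python3 - <<'E'
from h import *
from bench import *
d=get_image("scene");a=cv2.resize(d["pixels"][180:280,215:335,::-1],None,fx=5,fy=5,interpolation=2)
cv2.imwrite("pics/d.png",a);show(read_state())
E
```

```text
catch cooker xyz mm [-115.8   -0.4  125.9]
lid cooker xyz mm [-19.7  -0.3 151.5]
tilt 14.907479642566217 F [-6.38 -0.18  9.95] M [0.02 0.86 0.05] w 0.08567050445136788 t 4.15
```

View pics/d.png

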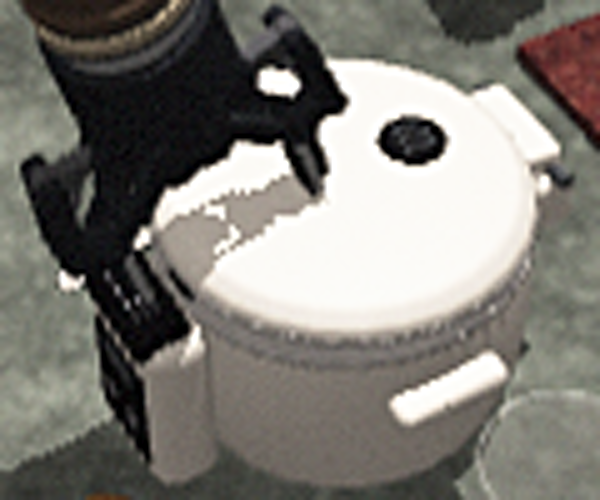

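The lid finger's tip meets its shadow on the lid at (320,195), and the dark gap at the lid's front edge near (180,285) has widened. The lid has popped and is caught. Next I pivot about the catch tip to raise the lid finger by about 8 mm.

>>> jog_arm:
  series:
    - [[-0.8, 0, 0], [0, 0.0001, -0.0008], 1]
    - [[-1.6, 0, 0], [0, 0.0003, -0.0016], 1]
    - [[-2.4, 0, 0], [0, 0.0004, -0.0024], 1]
    - [[-3.2, 0, 0], [0, 0.0006, -0.0032], 1]
    - [[-4, 0, 0], [0, 0.0007, -0.004], 1]
    - [[-4.8, 0, 0], [0, 0.0009, -0.0048], 1]
    - [[-5.5, 0, 0], [0, 0.001, -0.0055], 1]
    - [[-5.5, 0, 0], [0, 0.001, -0.0055], 1]
    - [[-5.5, 0, 0], [0, 0.001, -0.0055], 1]

```text
time: 5.05
position: [0.4891, -0.1744, 0.1346]
eef_rot: [[-0.038, 0.935, 0.353], [0.999, 0.036, 0.013], [-0.0, 0.353, -0.936]]
contact_force: [-2.8, 1.9, 8.2]
width: 0.0851
finger_force: 4.3
```

```bash
python3 - <<'E'
from h import *
from bench import *
s=read_state();show(s)
c=s["position"]+s["eef_rot"]@OFF["lid"]-O
for d in(16,12,8):print(d,rel(s,tcp("lid",c@u,c[2]+.005*(20-d)/12,d),rot(d)))
E
```

```text
catch cooker xyz mm [-113.9   -0.7  126.6]
lid cooker xyz mm [-20.8  -0.7 161.7]
tilt 20.66226704814893 F [-2.77  1.88  8.19] M [0.3  0.22 0.02] w 0.08505070228533276 t 5.05
16 (array([ 4.66,  0.04, -0.04]), array([ 0.0007, -0.0003, -0.0051]))
12 (array([ 8.66,  0.04, -0.04]), array([ 0.0007, -0.0003, -0.0097]))
8 (array([12.66,  0.04, -0.04]), array([ 0.0007, -0.0001, -0.0143]))
```

>>> jog_arm:
  series:
    - [[1.5, 0, 0], [0, 0, -0.0016], 1]
    - [[3, 0, 0], [0, -0.0001, -0.0032], 1]
    - [[4.7, 0, 0], [0, -0.0003, -0.0051], 1]
    - [[6.7, 0, 0], [0, -0.0003, -0.0074], 1]
    - [[8.7, 0, 0], [0, -0.0003, -0.0097], 1]
    - [[10.7, 0, 0], [0, -0.0002, -0.012], 1]
    - [[12.7, 0, 0], [0, -0.0001, -0.0143], 1]
    - [[12.7, 0, 0], [0, -0.0001, -0.0143], 1]
    - [[12.7, 0, 0], [0, -0.0001, -0.0143], 1]
    - [[12.7, 0, 0], [0, -0.0001, -0.0143], 1]

```text
time: 6.05
position: [0.4838, -0.1747, 0.1469]
eef_rot: [[-0.038, 0.99, 0.138], [0.999, 0.038, 0.004], [-0.001, 0.139, -0.99]]
contact_force: [2.4, 0.1, 3.2]
width: 0.0855
finger_force: 1.6
```

```bash
python3 - <<'E'
from h import *
from bench import *
s=read_state();show(s)
d=get_image("scene");a=cv2.resize(d["pixels"][180:280,215:335,::-1],None,fx=5,fy=5,interpolation=2)
cv2.imwrite("pics/e.png",a);show(read_state())
E
```

```text
catch cooker xyz mm [-119.6   -0.8  151.9]
lid cooker xyz mm [-21.   -0.9 165.7]
tilt 7.963387425356324 F [2.41 0.09 3.2 ] M [-0.08 -0.52 -0.03] w 0.0855394339062425 t 6.05
catch cooker xyz mm [-119.9   -0.7  151.8]
lid cooker xyz mm [-21.4  -0.8 165.5]
tilt 7.915453785985203 F [ 2.62 -1.13  3.35] M [-0.01 -0.51 -0.07] w 0.08558605632663337 t 6.1
```

View pics/e.png

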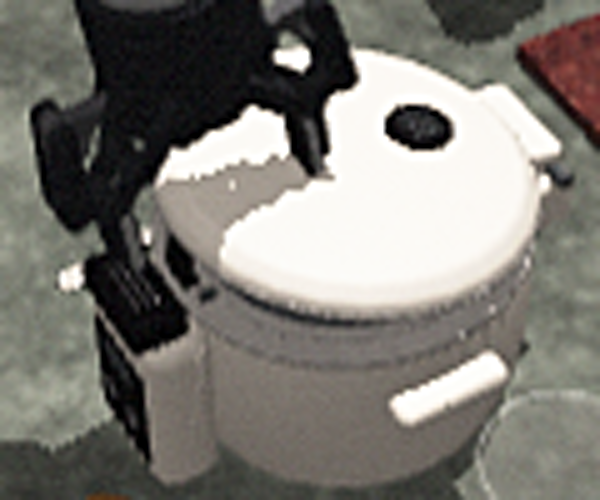

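The lid is held open by the finger, with its tip at (315,170) and an even gap round the front. The catch is up with the other finger about 19 mm above it, and the lid pushes back with about 3–4 N.

```bash
python3 -c "
from bench import *
print(sign_off())"
```

```text
the job is handed in; nothing more can be done
None
```

I pressed the catch, caught the lid as it popped, then freed the catch; I handed in with a finger still holding the lid about 0.15 rad open (roughly 3 cm at the front edge), though sign-off returned no verdict.

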